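# Load the reflectance standards from dark to white

## Robot

A 6-joint arm with a two-finger parallel gripper is mounted at the origin on a cart in front of the work surface, level with it; the furniture and walls round the work are solid. World frame = base frame: x ahead of the robot, y to its left, z up, the work surface at z = 0. Lengths are in m, angles in rad, forces in N, time in s.
With the tool pointing down it reaches from about 0.35 to 0.975 m from the base axis. Payload 7.1 kg.
Tool frame: the origin (TCP) lies midway between the tips of the shut fingers; the grasp point (between the pads) lies 19 mm behind it; z points along the fingers, x is the direction in which the jaws open and shut, and the axes are right-handed (so a half turn about z gives the same grasp; the last joint's range is limited). The gripper opens to 88 mm and grips with 3 to 60 N. Pads are 20 mm wide; open, the fingers measure 115 mm over their backs; the gripper's body (75 mm by 178 mm) begins 61 mm behind the grasp point.
Start: joints at [-1.357, 0.423, 1.63, -0, 1.089, -0.019], TCP at [0.144, -0.608, 0.223] pointing down, gripper open.
Joint ranges: [-3, 3], [-0.9, 2.11], [0.09, 2.58], [-1.31, 4.45], [0.11, 2.69], [-2.54, 2.54]. Speed limits (rad/s): [2.39, 2.39, 3.01, 3.14, 3.14, 3.14].

## Interface

Orientations are given as a 3x3 rotation matrix whose columns are the frame's x, y, z axes.
In Python, from bench import arm gives the robot as it stands. The module is installed in compiled form; this text tells all that it offers.
- The arm moves only by the tool servo_tool, never from a script. Its argument "rows" is a list of rows, each a list of 2 entries, a list of its own where there are three numbers: the shift along the world's x, y, z in mm, then the turn about the world's z in degrees. A call has 1 to 12 rows; each row shifts and turns the commanded pose from where the row before left it; what a row does not reach is not made up. A row lasts 1/8 s, in which the tool goes at most 62.5 mm and 10.7 degrees, less where a joint would pass 70% of its speed; a pose out of reach is approached as far as the arm can. A call is refused whole if a number of a shift passes 62.5 or a number of a turn 10.7, either way. A call with a gripper value outside its range is refused whole. "gripper" is the closure, from -1 (fully open) to 1 (shut), set as the call begins (left out, the last holds). The fingers move at their own pace and stop on an object; "grip_force" is the grip in N (left out, the last holds). Time passes only in rows, so rows that do not move let the fingers close. It gives the time, the measured TCP pose, the force and the opening at its end, in the units of the state.
- arm.observe(): the state, without advancing time (a new reading comes with each control period).
- arm.grab_frame(name): name is "scene" or "side" or "wrist"; returns (picture, depth): 384x512x3 uint8, red, green, blue; 384x512 float32, m along the optical axis (not along the pixel's ray), 0 where there is no reading.
- arm.camera_model(name): a dict with "fx", "fy", "cx", "cy" (pixels), "extrinsics" (4x4, takes a point from camera to world coordinates). Camera axes: x right, y up, looking along -z (the intrinsics and any distortion apply to the point x, -y, -z); pixel columns grow to the right and rows downward; lengths in m; the calibration is good to about 2 mm. A picture is of the moment at which its call begins: read the wrist's pose just before it. camera_model takes no time and is no camera call; for the wrist camera it gives the pose at the moment of the call.
- arm.sign_off(): hands the job in, once; it reports no verdict.
Trained networks look in the newest picture that a camera, given by its name, has taken for a name from the list of things; names that differ only in an ending like _2 or _b are one class to them, and where a whole thing is asked for, a point or a joint stands for the part that bears it (a point fixed in the world has none). Each returns a list of dicts, best first, with "score" (0 to 1); they miss things now and then, are a little off and sometimes report something else, mostly with a low value. They report only what shows in the picture. A call takes as long as a camera call. They do not tell look-alikes from the thing itself.
- arm.recognise(camera, target): "centre" ([column, row] in pixels, amid what is visible of it).
- arm.mark_of(camera, target): "centre" ([column, row] in pixels: a listed point, or the origin of a listed thing).
The state is a dict: "t": time; "q": joint angles; "joint_vel": joint speeds; "effort": joint torques, N m; "eef_pos": TCP position; "tool_rot": TCP orientation; "force": force on the tool from outside, world axes, zero at the start; "torque": the same for the moment, N m; "finger_gap": opening from 0.0 (shut) to 1.0 (fully open).
Only numpy, scipy, OpenCV 4.12 (cv2) and the standard library are available. Lean on these libraries where they do the work, as an engineer would, in place of code of your own. Each camera call takes 0.05 s, during which the arm holds its last target. There are 200 camera calls.

## Task

Load the reflectance reader for its linearity check: put the four blue-ringed standards into the seats of the slide in order of shade, the black one in the seat nearest the cream reading head, then dark grey, light grey, and the white one in the seat at the free end. Each must sit flat on the floor of its seat, face up; never tip one over, and leave the dropper bottle and the timer where they are.

Things in the scene. Friction and masses are not known exactly. Their poses are not given: they have to be found in the camera images.
- black_standard: the black reflectance standard: a round bright blue metal holder, 44 mm across, 30 mm tall (foot chamfered 2.5 mm), with a flat black disc 31 mm across in its top; about 70 g; loose on the worktop at the start. Origin: centre of its underside; z up. Round, so it can be gripped across any diameter; the four differ only in the shade of the disc.
- dark_grey_standard: the dark grey reflectance standard: a round bright blue metal holder, 44 mm across, 30 mm tall (foot chamfered 2.5 mm), with a flat dark grey disc 31 mm across in its top; about 70 g; loose on the worktop at the start. Origin: centre of its underside; z up. Round, so it can be gripped across any diameter; the four differ only in the shade of the disc.
- light_grey_standard: the light grey reflectance standard: a round bright blue metal holder, 44 mm across, 30 mm tall (foot chamfered 2.5 mm), with a flat light grey disc 31 mm across in its top; about 70 g; loose on the worktop at the start. Origin: centre of its underside; z up. Round, so it can be gripped across any diameter; the four differ only in the shade of the disc.
- white_standard: the white reflectance standard: a round bright blue metal holder, 44 mm across, 30 mm tall (foot chamfered 2.5 mm), with a flat white disc 31 mm across in its top; about 70 g; loose on the worktop at the start. Origin: centre of its underside; z up. Round, so it can be gripped across any diameter; the four differ only in the shade of the disc.
- seat1: first seat, nearest the reading head (58 mm from seat centre to the head's face): one of four alike in a row in the reader's bare aluminium slide. Round recess, black floor, 54 mm across, 6 mm deep, mouth flared 3 mm: a holder has 5 mm play all round. Origin: centre of its floor, 18 mm above the worktop; x along the row to the head, z up. The slide's top is 24 mm above the worktop.
- seat2: second seat from the reading head, like seat1, 70 mm farther from the head. The reader is fixed and may stand at any angle; its slide is 84 mm wide and 310 mm long. Origin: centre of the recess floor; x along the row to the head.
- seat3: third seat from the reading head, like seat1, 140 mm from it. The reading head is a cream box 90 mm long, 116 mm wide and 78 mm tall that stands across one end of the slide. Origin: centre of the recess floor; x along the row to the head.
- seat4: fourth seat, at the free end of the slide (which has a black pull edge), like seat1, 210 mm from it. Origin: centre of the recess floor; x along the row to the head.
- dropper: bystander: small white dropper bottle with a green band, 27 mm across and 72 mm tall, standing loose on the worktop. Origin: centre of its underside.
- timer: bystander: white bench timer with coloured keys, 72x68x19 mm, lying loose on the worktop. Origin: centre of its underside.
Things that resemble listed ones, but are neither listed nor needed, are in the scene too. What is shaped like the dark_grey_standard but brown, red or turquoise is not meant.

How it is judged:
At the end, for the whole second after the job is handed in: Black, dark grey, light grey and white standards are in the first, second, third and fourth seat from the reading head: each within 8 mm of its seat's centre, its underside less than 2 mm above the seat's floor, level to 0.06 rad, released and at rest (horizontal distance between black_standard and seat1 below 0.008 m and z of black_standard in the frame of seat1 between -0.003 and 0.002 m and angle between each of black_standard, dark_grey_standard, light_grey_standard, white_standard's own z axis and vertical below 0.06 rad and linear speed of each of black_standard, dark_grey_standard, light_grey_standard, white_standard below 0.02 m/s and horizontal distance between dark_grey_standard and seat2 below 0.008 m and z of dark_grey_standard in the frame of seat2 between -0.003 and 0.002 m and horizontal distance between light_grey_standard and seat3 below 0.008 m and z of light_grey_standard in the frame of seat3 between -0.003 and 0.002 m and horizontal distance between white_standard and seat4 below 0.008 m and z of white_standard in the frame of seat4 between -0.003 and 0.002 m); the robot touches nothing.
It fails at once if a standard is tipped far over (about 40 degrees or more) (angle between any of black_standard, dark_grey_standard, light_grey_standard, white_standard's own z axis and vertical above 0.7 rad).
It fails at once if the dropper bottle or the timer is shifted by more than 30 mm, or the bottle is tipped over (distance of any of dropper, timer from where it was at the start of the episode above 0.03 m or angle between dropper's own z axis and vertical above 0.5 rad).
It also fails if it takes over 102 s, if anything falls off the work surface, if the arm or the gripper's body presses on something with over 40 N, if the wrist force passes 120 N, or if a joint passes its speed limit or range.

## Working session

There is one attempt and no reset: what is moved stays moved. The work goes in short steps, Python scripts to look and compute and a tool call to move; the robot and the scene stay as the last step left them, time stands still between calls to the robot, and variables do not carry over. Pictures are saved under pics/ and viewed, about 12 in all and at most 16, crops included, and the job is handed in when it is done.

Besides the shell and the picture viewer there is one more tool, called after "Request:" by a JSON object that holds its "op" and its "data", one argument or row to a line. servo_tool: Moves the arm, as the interface text tells. Its arguments: {"type":"object","properties":{"rows":{"type":"array","items":{"type":"array"}},"gripper":{"type":"number"},"grip_force":{"type":"number"}},"required":["rows"]}

```bash
mkdir -p pics; cat > h.py <<'E'
import numpy as np,cv2
from bench import arm
def grab(n,save=None):
    m=arm.camera_model(n); p,d=arm.grab_frame(n)
    if save: cv2.imwrite('pics/'+save,p[...,::-1])
    return p,d,m
def world(m,uv,z):  # depth z -> world
    u,v=uv; E=np.array(m['extrinsics'])
    c=np.array([(u-m['cx'])/m['fx']*z,-(v-m['cy'])/m['fy']*z,-z,1]); return (E@c)[:3]
def onplane(m,uv,h):
    a=world(m,uv,0.0);b=world(m,uv,1.0); return a+(b-a)*(h-a[2])/(b[2]-a[2])
E
python3 - <<'E'
from h import *
s=arm.observe();print(s['t'],s['eef_pos'],s['finger_gap'])
for n in ('scene','side','wrist'):
    p,d,m=grab(n,n+'0.png'); print(n,{k:np.round(v,3).tolist() for k,v in m.items()})
    for t in ('black_standard','dark_grey_standard','white_standard','seat1','seat4','dropper','timer'):
        if n=='wrist' : break
        for r in arm.recognise(n,t)[:8]:
            u,v=r['centre'];z=d[int(v),int(u)]
            print(t,round(r['score'],2),np.round([u,v]),np.round(world(m,(u,v),z),3))
a=np.hstack([cv2.imread('pics/scene0.png')]);
E
```

```text
0.0 [ 0.14409221 -0.60758978  0.22191296] 1.0041626455445765
scene {'fx': 348.032, 'fy': 348.032, 'cx': 258.421, 'cy': 194.888, 'extrinsics': [[-0.772, 0.426, -0.472, 0.015], [-0.636, -0.533, 0.559, 0.665], [-0.013, 0.731, 0.682, 0.846], [0.0, 0.0, 0.0, 1.0]]}
black_standard 0.71 [214. 222.] [0.604 0.185 0.035]
dark_grey_standard 0.76 [141. 267.] [0.647 0.434 0.031]
dark_grey_standard 0.74 [161. 242.] [0.676 0.342 0.031]
dark_grey_standard 0.67 [163. 287.] [0.548 0.438 0.032]
dark_grey_standard 0.64 [218. 246.] [0.532 0.244 0.033]
dark_grey_standard 0.6 [182. 260.] [0.572 0.347 0.035]
white_standard 0.7 [211. 294.] [0.432 0.372 0.033]
white_standard 0.62 [287. 198.] [ 0.503 -0.064  0.019]
seat1 0.5 [303. 160.] [ 0.578 -0.277  0.018]
seat1 0.48 [294. 183.] [ 0.528 -0.144  0.019]
seat1 0.4 [287. 193.] [ 0.511 -0.079  0.023]
seat4 0.5 [303. 160.] [ 0.578 -0.277  0.018]
seat4 0.48 [294. 183.] [ 0.528 -0.144  0.019]
seat4 0.4 [287. 193.] [ 0.511 -0.079  0.023]
dropper 0.5 [185. 218.] [0.687 0.232 0.038]
timer 0.62 [332. 151.] [ 0.517 -0.394  0.021]
timer 0.38 [185. 214.] [0.693 0.226 0.049]
side {'fx': 444.422, 'fy': 444.422, 'cx': 250.504, 'cy': 192.597, 'extrinsics': [[0.869, 0.202, -0.452, -0.057], [-0.495, 0.373, -0.785, -1.086], [0.011, 0.906, 0.424, 0.614], [0.0, 0.0, 0.0, 1.0]]}
black_standard 0.61 [234. 173.] [0.607 0.177 0.022]
white_standard 0.56 [168. 166.] [0.428 0.354 0.02 ]
seat1 0.56 [298. 233.] [ 0.565 -0.265  0.017]
seat1 0.53 [243. 206.] [ 0.515 -0.05   0.017]
seat4 0.56 [298. 233.] [ 0.565 -0.265  0.017]
seat4 0.53 [243. 206.] [ 0.515 -0.05   0.017]
dropper 0.69 [250. 158.] [0.694 0.22  0.048]
dropper 0.48 [279. 226.] [ 0.543 -0.203  0.017]
timer 0.94 [319. 272.] [ 0.504 -0.433  0.019]
wrist {'fx': 312.546, 'fy': 312.546, 'cx': 251.742, 'cy': 193.564, 'extrinsics': [[0.231, 0.943, 0.24, 0.209], [-0.973, 0.224, 0.057, -0.593], [0.0, -0.247, 0.969, 0.384], [0.0, 0.0, 0.0, 1.0]]}
```

View pics/scene0.png

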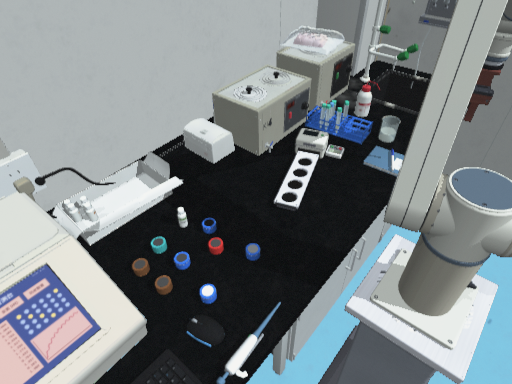

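View pics/side0.png

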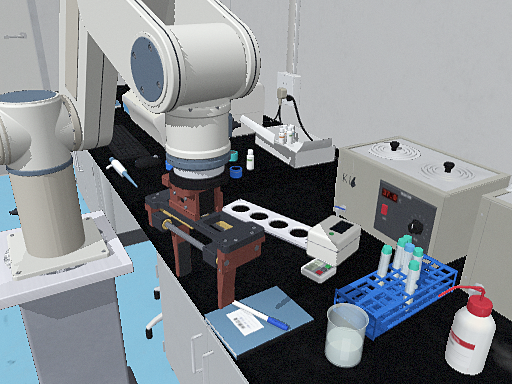

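The scene view shows four blue-ringed holders at (209,226), (182,260), (253,252) and (208,294). The turquoise, red and two brown ones at (158,244), (216,246), (141,267) and (163,285) are look-alikes. The slide runs from the head at (312,140) down to its free end at (288,200). Next I'll enlarge the view and measure.

```bash
python3 - <<'E'
from h import *
p,d,m=grab('scene')
c=p[210:310,120:280]; cv2.imwrite('pics/crop1.png',cv2.resize(c,None,fx=5,fy=5,interpolation=cv2.INTER_CUBIC)[...,::-1])
hsv=cv2.cvtColor(p,cv2.COLOR_RGB2HSV)
b=cv2.inRange(hsv,(104,120,60),(125,255,255)); b[:205]=0;b[:,:130]=0;b[312:]=0;b[:,275:]=0
b=cv2.morphologyEx(b,cv2.MORPH_CLOSE,np.ones((3,3)))
for ct in cv2.findContours(b,cv2.RETR_EXTERNAL,2)[0]:
    if cv2.contourArea(ct)<60: continue
    k=np.zeros(b.shape,np.uint8);cv2.drawContours(k,[ct],-1,1,-1)
    vs,us=np.nonzero(k); P=np.array([world(m,(u,v),d[v,u]) for u,v in zip(us,vs)])
    top=P[P[:,2]>.025]; cx=cv2.minEnclosingCircle(top[:,:2].astype(np.float32))
    cu,cv_=us.mean(),vs.mean()-1
    print('blue',np.round([cu,cv_]),'top mean',np.round(top.mean(0),3),'circ',np.round(cx[0],3),round(cx[1],3),'rgb',p[int(cv_)-1:int(cv_)+2,int(cu)-1:int(cu)+2].mean((0,1)).round())
for n in('scene','side'):
    q,dd,mm=(p,d,m) if n=='scene' else grab('side')
    x0,x1,y0,y1=(270,325,145,212) if n=='scene' else (215,320,195,250)
    g=cv2.cvtColor(q,cv2.COLOR_RGB2GRAY); w=(g>110).astype(np.uint8)
    k=np.zeros_like(w);k[y0:y1,x0:x1]=1-w[y0:y1,x0:x1]
    nn,l,st,ce=cv2.connectedComponentsWithStats(k,connectivity=4)
    for i in range(1,nn):
        if 25<st[i,4]<400: 
            u,v=ce[i];print(n,ce[i].round(1),st[i,4],'h18-24:',onplane(mm,(u,v),.022).round(3),'depth',world(mm,(u,v),dd[int(v),int(u)]).round(3))
E
```

```text
blue [208. 292.] top mean [0.44  0.375 0.044] circ [0.242 0.513] 0.273 rgb [245. 245. 243.]
blue [182. 259.] top mean [0.58  0.343 0.036] circ [0.308 0.494] 0.339 rgb [80. 83. 85.]
blue [252. 250.] top mean [0.441 0.191 0.037] circ [0.234 0.415] 0.333 rgb [119. 124. 128.]
blue [209. 224.] top mean [0.619 0.196 0.032] circ [0.622 0.196] 0.024 rgb [25. 25. 25.]
scene [304.5 161.5] 68 h18-24: [ 0.566 -0.268  0.022] depth [ 0.567 -0.269  0.021]
scene [299.7 172.4] 84 h18-24: [ 0.543 -0.201  0.022] depth [ 0.548 -0.208  0.015]
scene [294.5 184.2] 95 h18-24: [ 0.52  -0.135  0.022] depth [ 0.522 -0.139  0.018]
scene [288.9 196.9] 108 h18-24: [ 0.497 -0.068  0.022] depth [ 0.5   -0.073  0.016]
side [240.3 208.3] 91 h18-24: [ 0.495 -0.071  0.022] depth [ 0.497 -0.066  0.02 ]
side [258.6 215.9] 102 h18-24: [ 0.518 -0.137  0.022] depth [ 0.525 -0.125  0.015]
side [278. 224.] 111 h18-24: [ 0.541 -0.202  0.022] depth [ 0.546 -0.195  0.017]
side [298.8 232.6] 123 h18-24: [ 0.564 -0.268  0.022] depth [ 0.568 -0.263  0.018]
```

View pics/crop1.png

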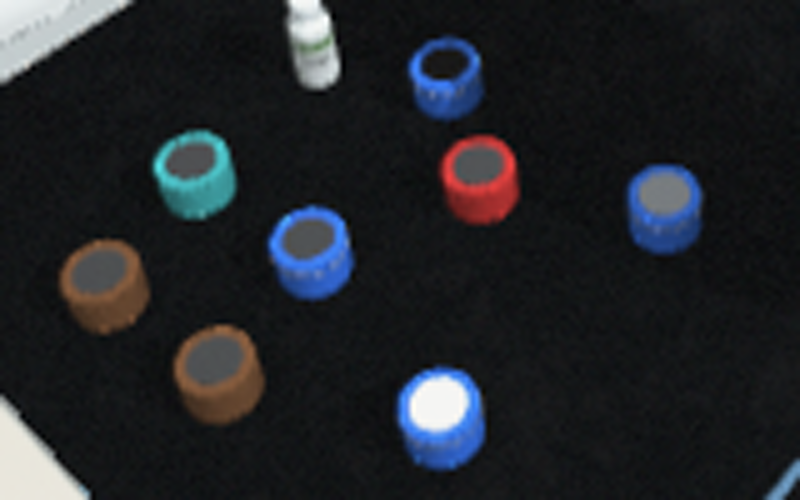

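Shades from the crop: black (209,223), dark grey (182,258), light grey (253,248) and white (208,291). All four have blue rings. The red, turquoise and brown holders aren't wanted.

```bash
python3 - <<'E'
from h import *
m=arm.camera_model('scene')
for n,u,v in (('black',447,66),('dark',311,240),('light',665,192),('white',440,403),('red',480,165),('turq',194,162),('br1',104,270),('br2',218,362)):
    print(n,onplane(m,(120+u/5-.4,210+v/5-.4),.03).round(3))
print(np.round(arm.observe()['tool_rot'],3), arm.observe()['t'])
E
```

```text
black [0.62  0.194 0.03 ]
dark [0.584 0.34  0.03 ]
light [0.447 0.184 0.03 ]
white [0.449 0.368 0.03 ]
red [0.547 0.239 0.03 ]
turq [0.683 0.345 0.03 ]
br1 [0.66  0.428 0.03 ]
br2 [0.561 0.426 0.03 ]
[[ 0.231 -0.973 -0.   ]
 [-0.973 -0.231  0.   ]
 [-0.     0.    -1.   ]] 0.95
```

Request:
{"op": "servo_tool", "data": {
  "rows": [
    [[30,60,0],0],
    [[30,60,0],0],
    [[30,60,0],0],
    [[30,60,0],0],
    [[30,60,0],0],
    [[30,60,0],0],
    [[30,60,0],0],
    [[30,60,0],0],
    [[30,60,0],0],
    [[30,60,0],0],
    [[20,60,0],0],
    [[10,60,0],0]
  ],
  "gripper": -1
}}

```text
t: 2.45
eef_pos: [0.4545, 0.0724, 0.2231]
tool_rot: [[0.231, -0.973, 0.001], [-0.973, -0.231, 0.0], [0.0, -0.001, -1.0]]
force: [0.3, -0.8, 0.6]
finger_gap: 1.001
```

```bash
python3 - <<'E'
from h import *
print(arm.observe()['q'].round(3) if hasattr(arm.observe()['q'],'round') else arm.observe()['q'])
p,d,m=grab('wrist','w1.png')
for t in('seat1','black_standard'):
  for r in arm.mark_of('wrist',t): u,v=r['centre'];print(t,round(r['score'],2),np.round([u,v]),onplane(m,(u,v),.018 if t=='seat1' else 0).round(3))
E
```

```text
[ 0.132  0.178  1.982 -0.     0.98   1.47 ]
seat1 0.69 [438. 159.] [ 0.521 -0.137  0.018]
seat1 0.64 [498. 151.] [ 0.546 -0.202  0.018]
black_standard 0.59 [374. 166.] [ 0.494 -0.075  0.   ]
```

View pics/w1.png

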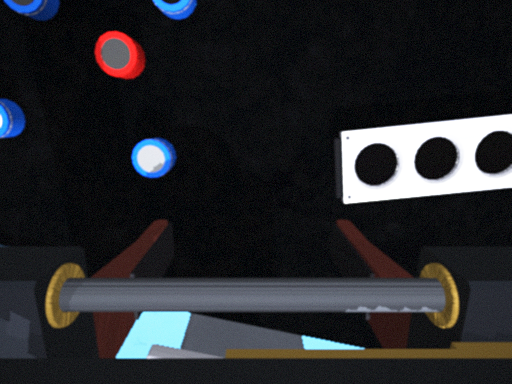

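Request:
{"op": "servo_tool", "data": {
  "rows": [
    [[5,14,0],10.6],
    [[5,14,0],10.6],
    [[5,14,0],10.6],
    [[5,14,0],10.6],
    [[5,14,0],10.6],
    [[5,14,0],10.6],
    [[5,14,0],10.6],
    [[5,14,0],10.6],
    [[5,14,0],10.6],
    [[0,0,0],0.4],
    [[0,0,0],0]
  ],
  "gripper": -0.45
}}

```text
t: 3.98
eef_pos: [0.4983, 0.1949, 0.2226]
tool_rot: [[0.946, 0.324, -0.001], [0.324, -0.946, -0.0], [-0.001, 0.0, -1.0]]
force: [0.1, -0.5, -0.5]
finger_gap: 0.723
```

```bash
cat > meas.py <<'E'
from h import *
# fit bright-ring tops by blue mask in wrist view; report disc+ring top centre on plane z=.03
def rings(save):
    p,d,m=grab('wrist',save); out=[]
    hsv=cv2.cvtColor(p,cv2.COLOR_RGB2HSV); b=cv2.inRange(hsv,(100,110,50),(128,255,255))
    b=cv2.morphologyEx(b,cv2.MORPH_CLOSE,np.ones((3,3)))
    for ct in cv2.findContours(b,cv2.RETR_EXTERNAL,2)[0]:
        if cv2.contourArea(ct)<300: continue
        k=np.zeros(b.shape,np.uint8);cv2.drawContours(k,[ct],-1,1,-1)
        vs,us=np.nonzero(k); z=d[vs,us]; ok=z>0
        P=np.array([world(m,(u,v),zz) for u,v,zz in zip(us[ok],vs[ok],z[ok])])
        T=P[(P[:,2]>np.percentile(P[:,2],90)-.005)]
        (x,y),r=cv2.minEnclosingCircle(T[:,:2].astype(np.float32))
        # height: median
        disc=(k==1)&(b==0); col=np.median(p[disc],0) if disc.any() else 0
        e=cv2.fitEllipse(np.argwhere(cv2.erode(disc.astype(np.uint8),np.ones((3,3))))[:,::-1].astype(np.float32)) if disc.sum()>80 else None
        dm=np.argwhere(disc).mean(0)[::-1] if disc.any() else (0,0)
        out.append((us.mean(),vs.mean())); print(np.round([us.mean(),vs.mean()]),'circ',np.round([x,y,r],4),'mean',T.mean(0).round(4),'disc@.03',onplane(m,dm,.03).round(4),col)
E
python3 - <<'E'
from meas import *
s=arm.observe();print(s['t'],s['eef_pos'].round(4),s['tool_rot'].round(3)[:,0],s['finger_gap'])
rings('w2.png')
E
```

```text
3.975 [0.4983 0.1949 0.2226] [ 0.946  0.324 -0.001] 0.7230322016092825
[348. 203.] circ [0.6208 0.1963 0.0221] mean [0.6201 0.1968 0.0296] disc@.03 [0.6198 0.1969 0.03  ] [28. 27. 28.]
[207. 163.] circ [0.4453 0.1885 0.0221] mean [0.4454 0.189  0.0296] disc@.03 [0.447  0.1905 0.03  ] [241. 243. 250.]
[371.  72.] circ [0.5848 0.342  0.0223] mean [0.5843 0.3419 0.0296] disc@.03 [0.5851 0.3422 0.03  ] [83. 83. 87.]
[260.  17.] circ [0.449  0.3671 0.0215] mean [0.4521 0.3554 0.0268] disc@.03 [0.2    0.2812 0.03  ] 0
[97. 24.] circ [0.2868 0.2921 0.0271] mean [0.2852 0.2962 0.0077] disc@.03 [0.2    0.2812 0.03  ] 0
```

View pics/w2.png

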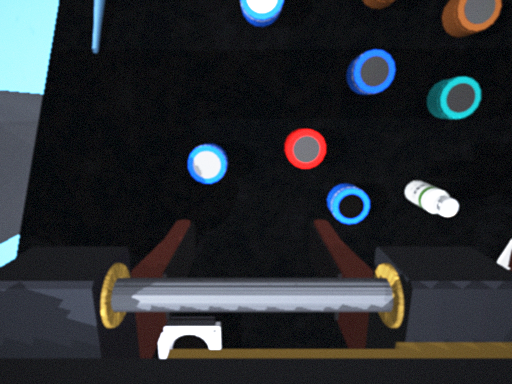

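Request:
{"op": "servo_tool", "data": {
  "rows": [
    [[-53,-6,-40],0],
    [[0,0,-60],0],
    [[0,0,-50],0],
    [[0,0,-35],0],
    [[0,0,-20],0],
    [[0,0,-8],0],
    [[0,0,0],0],
    [[0,0,0],0]
  ]
}}

```text
t: 5.03
eef_pos: [0.4495, 0.1907, 0.0131]
tool_rot: [[0.945, 0.327, 0.001], [0.327, -0.945, 0.001], [0.002, -0.0, -1.0]]
force: [0.8, -0.4, 0.0]
finger_gap: 0.728
```

Request:
{"op": "servo_tool", "data": {
  "rows": [
    [[0,0,0],0],
    [[0,0,0],0],
    [[0,0,0],0],
    [[0,0,0],0],
    [[0,0,0],0]
  ],
  "gripper": 1,
  "grip_force": 25
}}

```text
t: 5.65
eef_pos: [0.4488, 0.1906, 0.0125]
tool_rot: [[0.945, 0.328, -0.0], [0.328, -0.945, -0.0], [-0.0, 0.0, -1.0]]
force: [-0.9, -0.4, 5.9]
finger_gap: 0.482
```

Request:
{"op": "servo_tool", "data": {
  "rows": [
    [[0,0,20],0],
    [[0,0,40],0],
    [[0,0,40],0],
    [[10,-50,0],0],
    [[14,-60,0],0],
    [[14,-60,0],0],
    [[14,-60,0],0],
    [[10,-50,0],0],
    [[8,-35,0],0],
    [[0,-12,0],0],
    [[0,0,0],0],
    [[0,0,0],0]
  ]
}}

```text
t: 7.15
eef_pos: [0.5183, -0.1352, 0.112]
tool_rot: [[0.944, 0.329, -0.001], [0.329, -0.944, 0.0], [-0.001, -0.001, -1.0]]
force: [-0.7, 0.9, -0.3]
finger_gap: 0.48
```

```bash
cat > seats.py <<'E'
from h import *
def seats(save=None,cam='wrist'):
    p,d,m=grab(cam,save); g=cv2.GaussianBlur(cv2.cvtColor(p,cv2.COLOR_RGB2GRAY),(3,3),0)
    for ct in cv2.findContours((g<100).astype(np.uint8),cv2.RETR_LIST,1)[0]:
        a=cv2.contourArea(ct)
        if not 400<a<4000 or len(ct)<10: continue
        e=cv2.fitEllipse(ct)
        if abs(np.pi*e[1][0]*e[1][1]/4/a-1)>.1 or e[1][0]<.6*e[1][1]: continue
        print('seat',np.round(e[0],1),np.round(e[1],1),onplane(m,e[0],.022).round(4),'diam mm',round(1000*np.linalg.norm(onplane(m,(e[0][0]+e[1][1]/2,e[0][1]),.022)-onplane(m,(e[0][0]-e[1][1]/2,e[0][1]),.022))))
E
python3 - <<'E'
from seats import *
s=arm.observe();print(s['t'],s['eef_pos'].round(4),s['finger_gap'],s['force'])
seats('w3.png')
E
```

```text
7.15 [ 0.5183 -0.1352  0.112 ] 0.47985363103818807 [-0.69687898  0.85674624 -0.31247517]
seat [255.2 108.7] [63.6 65.4] [ 0.4973 -0.0673  0.022 ] diam mm 51
```

View pics/w3.png

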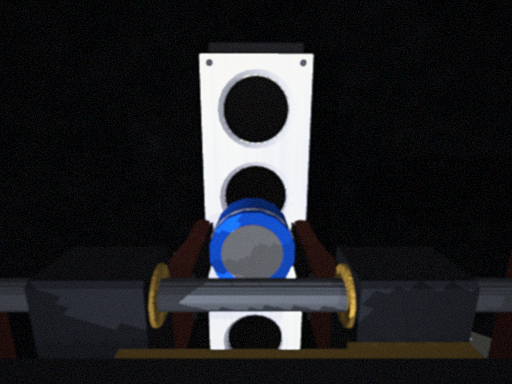

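Light grey disc confirmed in the grip, with seat 4 at (255,108) and seat 3 just below it. The TCP is within about 1.5 mm of seat 3, so I'll lower it.

Request:
{"op": "servo_tool", "data": {
  "rows": [
    [[1,0,-30],0],
    [[0,0,-25],0],
    [[0,0,-12],0],
    [[0,0,-8],0],
    [[0,0,-4],0],
    [[0,0,-2],0],
    [[0,0,0],0],
    [[0,0,0],0]
  ]
}}

```text
t: 8.2
eef_pos: [0.52, -0.1366, 0.0315]
tool_rot: [[0.945, 0.328, 0.001], [0.328, -0.945, -0.0], [0.001, 0.0, -1.0]]
force: [-0.4, -1.0, -1.0]
finger_gap: 0.487
```

Request:
{"op": "servo_tool", "data": {
  "rows": [
    [[0,0,-1],0],
    [[0,0,0],0],
    [[0,0,0],0],
    [[0,0,0],0]
  ],
  "gripper": -0.45
}}

```text
t: 8.7
eef_pos: [0.5199, -0.1364, 0.0302]
tool_rot: [[0.945, 0.328, 0.0], [0.328, -0.945, -0.0], [0.0, 0.0, -1.0]]
force: [-1.1, -0.2, -0.1]
finger_gap: 0.723
```

Request:
{"op": "servo_tool", "data": {
  "rows": [
    [[0,0,25],0],
    [[0,0,50],0],
    [[0,0,50],0],
    [[-8,60,0],0],
    [[-8,60,0],0],
    [[-8,60,0],0],
    [[-8,60,0],0],
    [[-8,60,0],0],
    [[-8,60,0],0],
    [[-8,50,0],0],
    [[0,0,0],0],
    [[0,0,0],0]
  ]
}}

```text
t: 10.2
eef_pos: [0.4635, 0.2731, 0.155]
tool_rot: [[0.944, 0.329, -0.001], [0.329, -0.944, -0.001], [-0.001, 0.0, -1.0]]
force: [-0.9, -0.4, -0.3]
finger_gap: 0.722
```

```bash
python3 - <<'E'
from meas import *
s=arm.observe();print(s['t'],s['eef_pos'].round(4))
rings('w4.png')
p,d,m=grab('scene'); cv2.imwrite('pics/s4.png',cv2.resize(p[130:310,140:330],None,fx=3.1,fy=3.1,interpolation=2)[...,::-1])
E
```

```text
10.2 [0.4635 0.2731 0.155 ]
[397. 159.] circ [0.5848 0.3421 0.0223] mean [0.5839 0.3424 0.0296] disc@.03 [0.5851 0.3424 0.03  ] [106. 108. 111.]
[88. 62.] circ [0.2857 0.341  0.0413] mean [0.2841 0.3551 0.0121] disc@.03 [0.2175 0.3538 0.03  ] 0
```

View pics/s4.png

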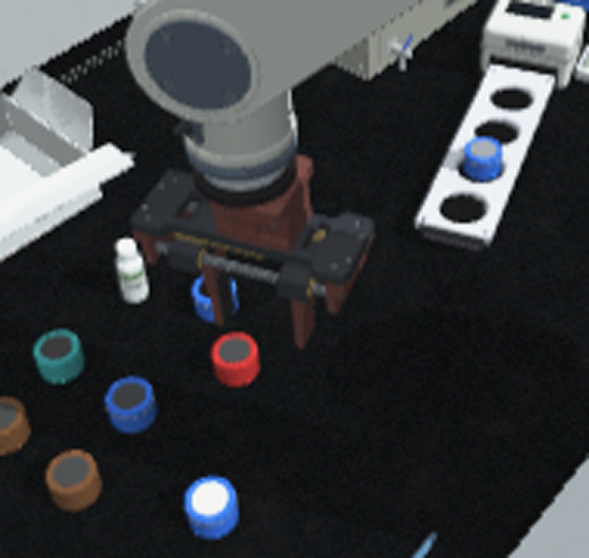

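Light grey sits in seat 3 in the scene crop, at (483,155). The last move stopped short, so I'll move closer to the white one and measure again.

Request:
{"op": "servo_tool", "data": {
  "rows": [
    [[-14,35,0],0],
    [[0,0,0],0],
    [[0,0,0],0]
  ]
}}

```text
t: 10.68
eef_pos: [0.4501, 0.3074, 0.1551]
tool_rot: [[0.945, 0.327, -0.0], [0.327, -0.945, -0.0], [-0.0, 0.0, -1.0]]
force: [0.0, -0.4, 0.2]
finger_gap: 0.724
```

```bash
python3 - <<'E'
from meas import *
s=arm.observe();print(s['t'],s['eef_pos'].round(4))
rings('w5.png')
E
```

```text
10.675 [0.4501 0.3074 0.1551]
[394. 196.] circ [0.5848 0.3424 0.0223] mean [0.5838 0.3427 0.0296] disc@.03 [0.5852 0.3424 0.03  ] [65. 66. 69.]
[273. 120.] circ [0.448  0.3711 0.022 ] mean [0.4479 0.3715 0.0296] disc@.03 [0.4481 0.3715 0.03  ] [255. 255. 255.]
[92. 99.] circ [0.2833 0.3457 0.0361] mean [0.2806 0.3566 0.0142] disc@.03 [0.2042 0.3885 0.03  ] 0
```

View pics/w5.png

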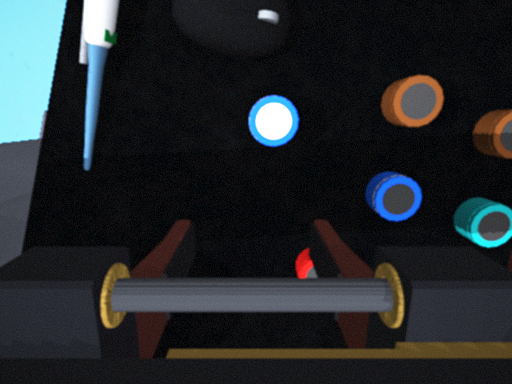

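White is at (273,120), which gives (0.448, 0.371), top height 0.0296 m and radius 22 mm.

Request:
{"op": "servo_tool", "data": {
  "rows": [
    [[-2,34,-20],0],
    [[0,30,-30],0],
    [[0,0,-35],0],
    [[0,0,-30],0],
    [[0,0,-20],0],
    [[0,0,-9],0],
    [[0,0,0],0],
    [[0,0,0],0]
  ]
}}

```text
t: 11.72
eef_pos: [0.4484, 0.3729, 0.0121]
tool_rot: [[0.945, 0.328, 0.001], [0.328, -0.945, 0.001], [0.001, -0.001, -1.0]]
force: [0.5, 1.2, -0.7]
finger_gap: 0.729
```

Request:
{"op": "servo_tool", "data": {
  "rows": [
    [[0,0,0],0],
    [[0,0,0],0],
    [[0,0,0],0],
    [[0,0,0],0],
    [[0,0,0],0]
  ],
  "gripper": 1
}}

```text
t: 12.35
eef_pos: [0.448, 0.3728, 0.0116]
tool_rot: [[0.945, 0.328, 0.0], [0.328, -0.945, 0.0], [0.001, -0.0, -1.0]]
force: [-1.2, -1.4, 5.2]
finger_gap: 0.489
```

Request:
{"op": "servo_tool", "data": {
  "rows": [
    [[0,0,25],0],
    [[0,0,40],0],
    [[0,0,30],0],
    [[5,-45,0],0],
    [[5,-45,0],0],
    [[5,-45,0],0],
    [[5,-45,0],0],
    [[5,-45,0],0],
    [[5,-45,0],0],
    [[5,-45,0],0],
    [[5,-45,0],0]
  ]
}}

```text
t: 13.72
eef_pos: [0.4876, 0.0111, 0.106]
tool_rot: [[0.945, 0.328, -0.0], [0.328, -0.945, 0.0], [-0.0, -0.0, -1.0]]
force: [0.3, -0.9, -0.6]
finger_gap: 0.485
```

Request:
{"op": "servo_tool", "data": {
  "rows": [
    [[5,-45,0],0],
    [[3,-25,0],0],
    [[0,-10,0],0],
    [[0,0,0],0],
    [[0,0,0],0]
  ]
}}

```text
t: 14.35
eef_pos: [0.4955, -0.0666, 0.1061]
tool_rot: [[0.944, 0.329, -0.0], [0.329, -0.944, 0.0], [-0.0, -0.0, -1.0]]
force: [0.4, 1.2, -1.1]
finger_gap: 0.483
```

```bash
python3 - <<'E'
from h import *
s=arm.observe();print(s['t'],s['eef_pos'].round(4),s['finger_gap'])
p,d,m=grab('side'); cv2.imwrite('pics/s6.png',cv2.resize(p[120:270,170:350],None,fx=4,fy=4,interpolation=2)[...,::-1])
grab('wrist','w6.png')
E
```

```text
14.35 [ 0.4955 -0.0666  0.1061] 0.48340622854625614
```

View pics/w6.png

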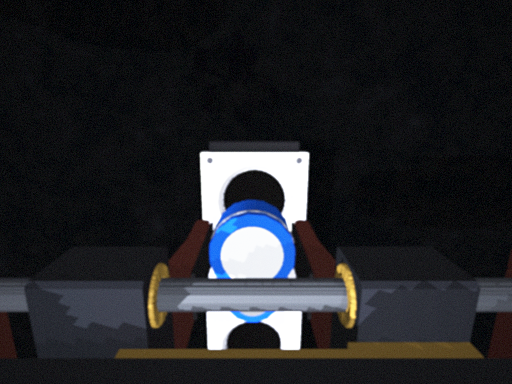

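White is in the grip over seat 4, and the seat shows just behind it at (254,190).

Request:
{"op": "servo_tool", "data": {
  "rows": [
    [[1,0,-30],0],
    [[0,0,-22],0],
    [[0,0,-12],0],
    [[0,0,-7],0],
    [[0,0,-3],0],
    [[0,0,-2],0],
    [[0,0,0],0],
    [[0,0,0],0]
  ]
}}

```text
t: 15.45
eef_pos: [0.497, -0.0675, 0.0305]
tool_rot: [[0.945, 0.328, 0.001], [0.328, -0.945, -0.0], [0.0, 0.0, -1.0]]
force: [0.8, 0.5, -1.0]
finger_gap: 0.484
```

Request:
{"op": "servo_tool", "data": {
  "rows": [
    [[0,0,0],0],
    [[0,0,0],0],
    [[0,0,0],0],
    [[0,0,0],0]
  ],
  "gripper": -0.45
}}

```text
t: 15.95
eef_pos: [0.4968, -0.0674, 0.0302]
tool_rot: [[0.945, 0.328, 0.0], [0.328, -0.945, -0.0], [0.0, 0.0, -1.0]]
force: [0.2, 0.5, -0.8]
finger_gap: 0.723
```

Request:
{"op": "servo_tool", "data": {
  "rows": [
    [[0,0,25],0],
    [[0,0,40],0],
    [[0,0,40],0],
    [[10,45,0],0],
    [[10,45,0],0],
    [[10,45,0],0],
    [[10,45,0],0],
    [[10,45,0],0],
    [[10,45,0],0],
    [[10,45,0],0],
    [[9,45,0],0],
    [[9,40,0],0]
  ]
}}

```text
t: 17.45
eef_pos: [0.5848, 0.3342, 0.135]
tool_rot: [[0.945, 0.328, -0.0], [0.328, -0.945, -0.0], [-0.0, 0.0, -1.0]]
force: [0.5, -0.2, 0.3]
finger_gap: 0.724
```

Request:
{"op": "servo_tool", "data": {
  "rows": [
    [[0,0,0],0],
    [[0,0,0],0]
  ]
}}

```text
t: 17.7
eef_pos: [0.5841, 0.3318, 0.1346]
tool_rot: [[0.945, 0.328, -0.001], [0.328, -0.945, -0.001], [-0.001, 0.0, -1.0]]
force: [-1.1, -0.3, -0.5]
finger_gap: 0.727
```

Request:
{"op": "servo_tool", "data": {
  "rows": [
    [[1,10,-25],0],
    [[0,0,-35],0],
    [[0,0,-30],0],
    [[0,0,-20],0],
    [[0,0,-14],0],
    [[0,0,0],0],
    [[0,0,0],0]
  ]
}}

```text
t: 18.58
eef_pos: [0.5865, 0.3429, 0.0121]
tool_rot: [[0.945, 0.328, 0.001], [0.328, -0.945, 0.001], [0.001, -0.0, -1.0]]
force: [0.8, -0.2, -0.4]
finger_gap: 0.727
```

Request:
{"op": "servo_tool", "data": {
  "rows": [
    [[0,0,0],0],
    [[0,0,0],0],
    [[0,0,0],0],
    [[0,0,0],0],
    [[0,0,0],0]
  ],
  "gripper": 1
}}

```text
t: 19.2
eef_pos: [0.5861, 0.3428, 0.0118]
tool_rot: [[0.945, 0.328, 0.001], [0.328, -0.945, 0.0], [0.001, -0.0, -1.0]]
force: [-1.0, -0.2, 6.0]
finger_gap: 0.486
```

Request:
{"op": "servo_tool", "data": {
  "rows": [
    [[0,0,25],0],
    [[0,0,40],0],
    [[0,0,30],0],
    [[-4,-45,0],0],
    [[-4,-45,0],0],
    [[-4,-45,0],0],
    [[-4,-45,0],0],
    [[-4,-45,0],0],
    [[-4,-45,0],0],
    [[-4,-45,0],0],
    [[-4,-45,0],0],
    [[-4,-45,0],0]
  ]
}}

```text
t: 20.7
eef_pos: [0.5494, -0.0638, 0.106]
tool_rot: [[0.945, 0.328, -0.0], [0.328, -0.945, 0.0], [-0.0, -0.0, -1.0]]
force: [1.0, -0.7, -0.2]
finger_gap: 0.486
```

Request:
{"op": "servo_tool", "data": {
  "rows": [
    [[-3,-45,0],0],
    [[-3,-45,0],0],
    [[-2,-30,0],0],
    [[0,-14,0],0],
    [[0,0,0],0],
    [[0,0,0],0]
  ]
}}

```text
t: 21.45
eef_pos: [0.5417, -0.1954, 0.106]
tool_rot: [[0.944, 0.329, -0.0], [0.329, -0.944, 0.0], [-0.0, -0.001, -1.0]]
force: [0.4, -0.3, -0.2]
finger_gap: 0.483
```

```bash
python3 - <<'E'
from seats import *
s=arm.observe();print(s['t'],s['eef_pos'].round(4),s['finger_gap'])
grab('wrist','w7.png')
E
```

```text
21.45 [ 0.5417 -0.1954  0.106 ] 0.48316680864434597
```

View pics/w7.png

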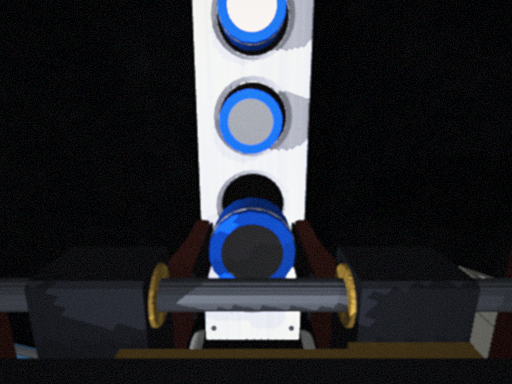

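White at (252,10) and light grey at (251,118) are both seated. Dark grey is in the grip over seat 2.

Request:
{"op": "servo_tool", "data": {
  "rows": [
    [[0,-5.5,-30],0],
    [[0,0,-22],0],
    [[0,0,-12],0],
    [[0,0,-7],0],
    [[0,0,-3],0],
    [[0,0,-2],0],
    [[0,0,0],0],
    [[0,0,0],0]
  ]
}}

```text
t: 22.5
eef_pos: [0.542, -0.2021, 0.0305]
tool_rot: [[0.945, 0.328, 0.001], [0.328, -0.945, -0.0], [0.0, 0.0, -1.0]]
force: [-0.9, 0.2, -0.1]
finger_gap: 0.484
```

Request:
{"op": "servo_tool", "data": {
  "rows": [
    [[0,0,0],0],
    [[0,0,0],0],
    [[0,0,0],0],
    [[0,0,0],0]
  ],
  "gripper": -0.45
}}

```text
t: 23.0
eef_pos: [0.5418, -0.202, 0.0302]
tool_rot: [[0.945, 0.328, 0.0], [0.328, -0.945, 0.0], [0.0, -0.0, -1.0]]
force: [1.9, -0.3, 0.8]
finger_gap: 0.724
```

Request:
{"op": "servo_tool", "data": {
  "rows": [
    [[0,0,25],0],
    [[0,0,40],0],
    [[0,0,40],0],
    [[9,45,0],0],
    [[9,45,0],0],
    [[9,45,0],0],
    [[9,45,0],0],
    [[9,45,0],0],
    [[9,45,0],0],
    [[9,45,0],0],
    [[9,30,0],0],
    [[0,0,0],0]
  ]
}}

```text
t: 24.5
eef_pos: [0.6141, 0.145, 0.1351]
tool_rot: [[0.944, 0.331, 0.001], [0.331, -0.944, 0.0], [0.001, -0.0, -1.0]]
force: [1.0, -0.7, 0.6]
finger_gap: 0.719
```

```bash
python3 - <<'E'
from meas import *
s=arm.observe();print(s['t'],s['eef_pos'].round(4),s['finger_gap'])
rings('w8.png')
E
```

```text
24.5 [0.6141 0.145  0.1351] 0.7194075716515864
[280. 139.] circ [0.6212 0.1963 0.0153] mean [0.6211 0.1963 0.0299] disc@.03 [0.6211 0.1965 0.03  ] [47. 45. 45.]
```

View pics/w8.png

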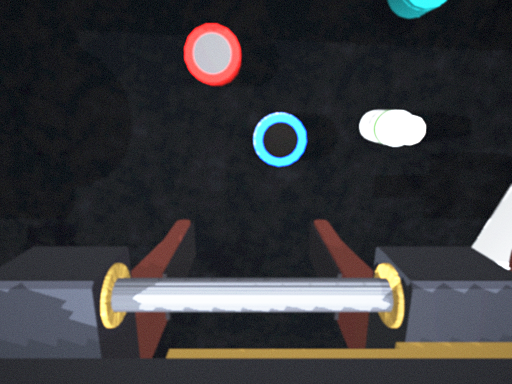

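Black is at (280,139). The bottle's near edge at (361,127) leaves roughly 30 mm of clearance to the finger.

Request:
{"op": "servo_tool", "data": {
  "rows": [
    [[4,26,-5],0],
    [[3,25,-20],0],
    [[0,0,-35],0],
    [[0,0,-30],0],
    [[0,0,-20],0],
    [[0,0,-14],0],
    [[0,0,0],0],
    [[0,0,0],0]
  ]
}}

```text
t: 25.55
eef_pos: [0.6215, 0.1941, 0.0121]
tool_rot: [[0.945, 0.328, 0.001], [0.328, -0.945, 0.0], [0.001, 0.0, -1.0]]
force: [-0.1, 0.3, 0.5]
finger_gap: 0.728
```

Request:
{"op": "servo_tool", "data": {
  "rows": [
    [[0,0,0],0],
    [[0,0,0],0],
    [[0,0,0],0],
    [[0,0,0],0],
    [[0,0,0],0]
  ],
  "gripper": 1
}}

```text
t: 26.18
eef_pos: [0.6212, 0.1942, 0.0118]
tool_rot: [[0.945, 0.328, 0.001], [0.328, -0.945, 0.0], [0.001, -0.0, -1.0]]
force: [-0.5, -0.9, 5.4]
finger_gap: 0.487
```

Request:
{"op": "servo_tool", "data": {
  "rows": [
    [[0,0,25],0],
    [[0,0,40],0],
    [[0,0,35],0],
    [[-5,-45,0],0],
    [[-5,-45,0],0],
    [[-5,-45,0],0],
    [[-5,-45,0],0],
    [[-5,-45,0],0],
    [[-5,-45,0],0],
    [[-5,-45,0],0],
    [[-5,-45,0],0],
    [[-5,-45,0],0]
  ]
}}

```text
t: 27.68
eef_pos: [0.5752, -0.2123, 0.1108]
tool_rot: [[0.945, 0.328, -0.001], [0.328, -0.945, 0.0], [-0.001, -0.0, -1.0]]
force: [0.7, -0.1, -0.9]
finger_gap: 0.489
```

Request:
{"op": "servo_tool", "data": {
  "rows": [
    [[-5,-30,0],0],
    [[-5,-20,0],0],
    [[0,0,0],0],
    [[0,0,0],0]
  ]
}}

```text
t: 28.18
eef_pos: [0.5658, -0.2599, 0.111]
tool_rot: [[0.945, 0.328, -0.0], [0.328, -0.945, 0.001], [-0.0, -0.001, -1.0]]
force: [-0.8, 0.5, 0.1]
finger_gap: 0.486
```

Request:
{"op": "servo_tool", "data": {
  "rows": [
    [[0,-9,-20],0],
    [[0,0,-25],0],
    [[0,0,-17],0],
    [[0,0,-11],0],
    [[0,0,-5],0],
    [[0,0,-3],0],
    [[0,0,0],0],
    [[0,0,0],0]
  ]
}}

```text
t: 29.18
eef_pos: [0.5661, -0.2701, 0.0307]
tool_rot: [[0.945, 0.328, 0.001], [0.328, -0.945, -0.0], [0.001, 0.001, -1.0]]
force: [0.7, 0.5, -0.4]
finger_gap: 0.487
```

Request:
{"op": "servo_tool", "data": {
  "rows": [
    [[0,0,0],0],
    [[0,0,0],0],
    [[0,0,0],0],
    [[0,0,0],0]
  ],
  "gripper": -0.45
}}

```text
t: 29.68
eef_pos: [0.5658, -0.27, 0.0302]
tool_rot: [[0.945, 0.328, 0.0], [0.328, -0.945, -0.0], [0.0, 0.0, -1.0]]
force: [0.4, 0.9, -0.1]
finger_gap: 0.723
```

Request:
{"op": "servo_tool", "data": {
  "rows": [
    [[0,0,25],0],
    [[0,0,40],0],
    [[0,0,60],0],
    [[0,-30,60],0],
    [[0,-40,0],0],
    [[0,-40,0],0],
    [[0,-40,0],0],
    [[0,0,0],0],
    [[0,0,0],0]
  ]
}}

```text
t: 30.8
eef_pos: [0.5655, -0.4173, 0.2106]
tool_rot: [[0.945, 0.328, -0.001], [0.328, -0.945, 0.001], [-0.0, -0.001, -1.0]]
force: [1.0, -0.6, -0.2]
finger_gap: 0.725
```

```bash
python3 - <<'E'
from meas import *
s=arm.observe();print(s['t'],s['eef_pos'].round(4),s['finger_gap'])
rings('w9.png')
p,d,m=grab('scene','s9.png')
for t in('dropper','timer'):
  r=arm.recognise('scene',t)[0];print(t,r)
E
```

```text
30.8 [ 0.5655 -0.4173  0.2106] 0.7248077172597825
[326. 331.] circ [ 0.6513 -0.4853  0.123 ] mean [ 0.6925 -0.5414  0.083 ] disc@.03 [ 0.276  -0.3326  0.03  ] 0
[248. 330.] circ [ 0.5919 -0.5024  0.1119] mean [ 0.6027 -0.5266  0.1351] disc@.03 [ 0.276  -0.3326  0.03  ] 0
[192. 327.] circ [ 0.5429 -0.5167  0.118 ] mean [ 0.5585 -0.598   0.0696] disc@.03 [ 0.5665 -0.6274  0.03  ] [ 5.  8. 12.]
[240. 267.] circ [ 0.5515 -0.4639  0.0811] mean [ 0.5571 -0.4967  0.1149] disc@.03 [ 0.5844 -0.5338  0.03  ] [ 89.  99. 100.]
[143. 249.] circ [ 0.5217 -0.4101  0.0124] mean [ 0.5223 -0.4159  0.2634] disc@.03 [ 0.4639 -0.5466  0.03  ] [ 2. 11. 27.]
[ 59. 165.] circ [ 0.3393 -0.4878  0.0881] mean [ 0.3488 -0.4848  0.012 ] disc@.03 [ 0.276  -0.3326  0.03  ] 0
[302.  36.] circ [ 0.5651 -0.2688  0.0221] mean [ 0.5648 -0.2687  0.0476] disc@.03 [ 0.5665 -0.2636  0.03  ] [16. 15. 15.]
dropper {'centre': [183.4, 218.2], 'score': 0.73}
timer {'centre': [332.4, 150.2], 'score': 0.49}
```

View pics/w9.png

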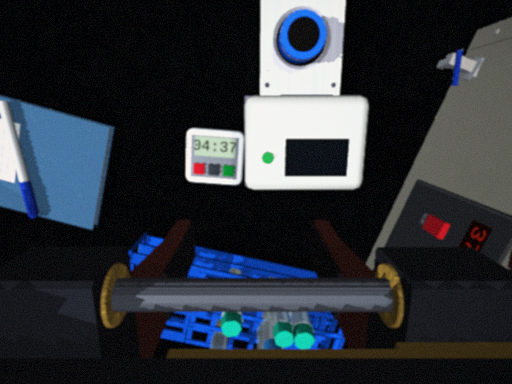

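View pics/s9.png

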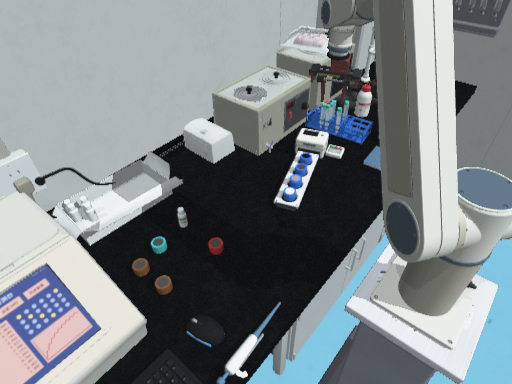

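Black's top is at (0.565, -0.269, 0.0476), which matches seat 1. I'll go back over the row for one check of all four.

Request:
{"op": "servo_tool", "data": {
  "rows": [
    [[-5,40,15],0],
    [[-5,40,15],0],
    [[-5,40,0],0],
    [[-5,40,0],0],
    [[0,20,0],0],
    [[0,0,0],0],
    [[0,0,0],0]
  ]
}}

```text
t: 31.88
eef_pos: [0.5463, -0.2388, 0.2412]
tool_rot: [[0.945, 0.328, 0.0], [0.328, -0.945, -0.001], [0.0, 0.001, -1.0]]
force: [-0.2, -0.2, -1.6]
finger_gap: 0.726
```

```bash
python3 - <<'E'
from meas import *
s=arm.observe();print(s['t'],s['eef_pos'].round(4),s['finger_gap'])
rings('w10.png')
E
```

```text
31.875 [ 0.5463 -0.2388  0.2412] 0.7264784979453848
[167. 349.] circ [ 0.5241 -0.2248  0.0035] mean [ 0.5236 -0.2247  0.3496] disc@.03 [ 0.2335 -0.1527  0.03  ] 0
[ 22. 242.] circ [ 0.3736 -0.3369  0.1598] mean [ 0.2983 -0.4213  0.031 ] disc@.03 [ 0.2335 -0.1527  0.03  ] 0
[259. 199.] circ [ 0.565  -0.2682  0.022 ] mean [ 0.5646 -0.2674  0.0477] disc@.03 [ 0.5675 -0.2731  0.03  ] [11. 10. 10.]
[259. 141.] circ [ 0.5417 -0.2023  0.0221] mean [ 0.5416 -0.2021  0.0476] disc@.03 [ 0.5429 -0.2035  0.03  ] [66. 67. 70.]
[260.  78.] circ [ 0.5199 -0.1376  0.022 ] mean [ 0.5199 -0.1373  0.0476] disc@.03 [ 0.52   -0.1352  0.03  ] [173. 176. 186.]
[260.  18.] circ [ 0.4976 -0.0702  0.0216] mean [ 0.5004 -0.0802  0.0471] disc@.03 [ 0.2335 -0.1527  0.03  ] 0
```

View pics/w10.png

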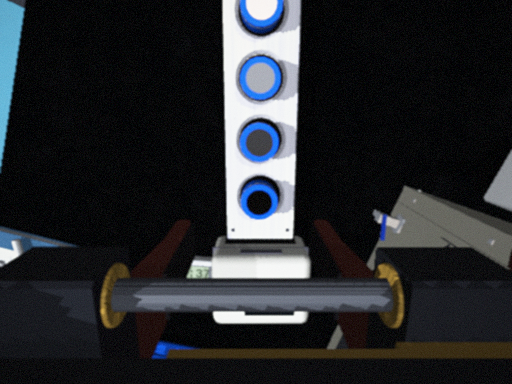

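All four sit in the right order with tops at about 47.5 mm, where 48 mm is expected. Each centre is within about 2 mm of its seat, so I'm handing in.

```bash
python3 -c "
from bench import arm
print(arm.sign_off())"
```

```text
the job is handed in; nothing more can be done
None
```

All four blue-ringed standards are seated in order from the reading head: black, dark grey, light grey, white. I handed the job in at about 32 s of the 102 s allowed; it reports no verdict.

**Seating:** the last wrist view put the tops at 47–48 mm, where 48 mm is expected. Each centre was within about 2–3 mm of its measured seat. White was cut off at the edge of that picture, so its reading there is only partial. The picture taken just before the dark grey one was placed showed white fully seated.

**Bystanders:** the dropper bottle and the timer are at the same pixels in the scene view as at the start. The gripper was open and clear, about 0.2 m above the slide.

**Disagreements during the work:**
- Some fast moves stopped short, so I measured again and corrected before each grasp or placing.
- The light grey disc looked nearly white from the wrist because of glare. The scene view before the grasp and the view in the grip both showed grey.

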